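Open the purge valve by a true eighth of a turn

TASK

Open the purge valve, the one with the round handwheel, until its stem has really turned an eighth of a turn (45 degrees) anticlockwise seen from above, starting from shut. The handwheel is loose on its stem: take up the slack first and count only from where the pointer under the wheel starts to move, then let go of the wheel. Work the wheel only; do not touch the pointer, and leave the valve with the bar handle alone.

Things in the scene. Friction and masses are not known exactly. Their poses are not given: they have to be found in the camera images.
- wheel_center (a point): Centre of the purge valve's grey round handwheel, 135 mm above the bench: 60 mm across, rim 10 mm thick (5 each side of this point), ribs on a closed web, hub to 13 mm above. Turns on a vertical axis; grip across the rim from above at any yaw. Anticlockwise, the first 15 to 36 degrees (varies) are free play; then the stem turns too (0.25 N m). Under 82 degrees in all. Stays where left.
- stem (a joint): Angle of the purge valve's stem, rad: 0 = shut (every start), growing anticlockwise from above, stop at 1.4. An eighth of a turn is 0.785. It does not change while the wheel only runs through its slack.
- bar_end (a point): Top of one end of the grey straight bar handle (80 mm long, 14 wide, 12 thick, top 130 mm above the bench) of the other valve, 35 mm from its axis. Bystander, turns easily. The valves are bolted down, their axes at least 200 mm apart; they may stand either way round.
- pointer_tip (a point): Top of the tip of the thin black pointer fixed on the stem, 85 mm from the axis and 47 mm below the wheel's centre; its x axis runs along the pointer (6 mm wide, 4 thick). It sweeps a white fan-shaped plate with black ticks every 15 degrees; the two long ticks are shut (0) and 45 degrees open. For reading only.
Mind the look-alikes: they are no part of the job. What is shaped like the part that bears wheel_center but red is not meant.

How it is judged:
At the end, for the whole second after the job is handed in: The stem, read by the pointer, stands 45 degrees open from shut, within 10 degrees either way (0.611 to 0.96 rad), and is at rest with the wheel let go (value of joint stem between 0.611 and 0.96 rad and velocity of joint stem between -0.05 and 0.05 rad/s); the robot touches nothing.
It fails at once if the pointer is touched with more than 1.5 N (contact force between stem_c0 and anything else above 1.5 N).
It fails at once if the bar handle of the other valve is moved (its end by more than 12 mm) (distance of bar_end from where it was at the start of the episode above 0.012 m).
It also fails if it takes over 32 s, if anything falls off the work surface, if the arm or the gripper's body presses on something with over 40 N, if the wrist force passes 120 N, or if a joint passes its speed limit or range.

ROBOT

A 7-joint arm with a two-finger parallel gripper is mounted at the origin on the work surface. World frame = base frame: x ahead of the robot, y to its left, z up, the work surface at z = 0. Lengths are in m, angles in rad, forces in N, time in s.
With the tool pointing down it reaches from about 0.4 to 0.85 m from the base axis. Payload 10.4 kg.
Tool frame: the origin (TCP) lies midway between the tips of the shut fingers; the grasp point (between the pads) lies hold_point_z behind it (hold_point_z is the distance from the TCP to the grasp point, in m); z points along the fingers, y is the line along which they close (so a half turn about z gives the same grasp; the last joint's range is limited). The gripper opens to 87 mm and grips with 3 to 60 N. Pads are 19 mm wide; open, the fingers measure 117 mm over their backs; the gripper's body (75 mm by 190 mm) begins 51 mm behind the grasp point.
Start: joints at [-1.149, 0.332, -0.065, 1.46, 0.022, 1.35, -0.088], TCP at [0.269, 0.564, 0.223] pointing down, gripper open.
Joint ranges: [-2.6, 2.6], [-0.5, 2.12], [-1.47, 1.34], [0.16, 2.42], [-1.27, 4.41], [0.06, 2.06], [-2.6, 2.6]. Speed limits (rad/s): [2.22, 2.22, 2.79, 2.79, 3.14, 3.14, 3.14].

INTERFACE

Orientations are given as a unit quaternion [x, y, z, w].
In Python, from bench import * gives the robot as it stands. The module is installed in compiled form; this text tells all that it offers.
- The arm moves only by the tool drive_tool, never from a script. Its argument "increments" is a list of rows, each a list of 6 numbers: the shift along the tool's x, y, z scaled (see below), then the turn, a rotation vector about the tool's x, y, z scaled (see below). In form: [[dx, dy, dz, rx, ry, rz], ...]. A call has exactly 5 rows; each row is the pose to reach, as a shift and turn from the pose commanded when the call began, along the tool's axes at that moment; what a row does not reach only later rows make up. The controller multiplies each number of a shift by 300 mm and each number of a turn by pi/4 rad. A row lasts 1/12 s, in which the tool goes at most 41.7 mm and 7.16 degrees, less where a joint would pass 70% of its speed; a pose out of reach is approached as far as the arm can. A call with a number of a shift or a turn outside -1 to 1 is refused whole. A call with a gripper value outside its range is refused whole. "claw" is the closure, from 0 (fully open) to 1 (shut), set as the call begins (left out, the last holds). The fingers move at their own pace and stop on an object; "force" is the grip in N (left out, the last holds). Time passes only in rows, so rows that repeat a pose let the fingers close, or fill a call up. It gives the time, the measured TCP pose, the force, the opening and the grip force at its end, in the units of the state.
- read_state(): the state, without advancing time (a new reading comes with each control period).
- camera(name): name is "scene" or "top" or "wrist"; returns the picture (420x560x3 uint8, blue, green, red); there is no depth.
- get_calibration(name): a dict with "K" (3x3 intrinsics, pixels), "k1" (the pictures are not rectified: a ray, as slopes to the right and down, at radius r is drawn at 1 + k1 r^2 times it, then the intrinsics apply), "position" and "rotation" of the camera in the world. Camera axes: x right, y down, z forward; pixel columns grow to the right and rows downward; lengths in m; the calibration is good to about 2 mm. A picture is of the moment at which its call begins: read the wrist's pose just before it. get_calibration takes no time and is no camera call; for the wrist camera it gives the pose at the moment of the call.
- close_job(): hands the job in; it is judged then, once.
The state is a dict: "time": time; "joint_positions": joint angles; "joint_vel": joint speeds; "joint_torque": joint torques, N m; "ee_pos": TCP position; "eef_rot": TCP orientation; "ft_force": force on the tool from outside, world axes, zero at the start; "torque": the same for the moment, N m; "width": finger opening in m; "grip_force": force on a finger pad.
Only numpy, scipy, OpenCV 4.12 (cv2) and the standard library are available. Lean on these libraries where they do the work, as an engineer would, in place of code of your own. Each camera call takes 0.05 s, during which the arm holds its last target. There are 200 camera calls.

## Working session

There is one attempt and no reset: what is moved stays moved. The work goes in short steps, Python scripts to look and compute and a tool call to move; the robot and the scene stay as the last step left them, time stands still between calls to the robot, and variables do not carry over. Pictures are saved under pics/ and viewed, at most 10 in all, crops included, and the job is handed in when it is done.

Besides the shell and the picture viewer there is one more tool, called after "Request:" as name(argument=value, ...), one argument or row to a line, values as JSON. drive_tool: Moves the arm, as the interface text tells. Its arguments: {"type":"object","properties":{"increments":{"type":"array","items":{"type":"array","items":{"type":"number"}}},"claw":{"type":"number"},"force":{"type":"number"}},"required":["increments"]}

```bash
mkdir -p pics; python3 - <<'E'
from bench import *
import cv2
s=read_state(); print({k:s[k] for k in("time","ee_pos","eef_rot","width")})
for n in("top","scene"):
    cv2.imwrite(f"pics/{n}0.png",camera(n)); c=get_calibration(n); print(n,c)
E
```

```text
{'time': 0.0, 'ee_pos': array([0.26877877, 0.56383899, 0.2217664 ]), 'eef_rot': array([ 2.20563282e-01,  9.75372418e-01, -6.88377735e-04, -1.02574122e-04]), 'width': 0.08724840219923764}
top {'K': array([[422.9248624 ,   0.        , 282.06707657],
       [  0.        , 422.9248624 , 209.08518888],
       [  0.        ,   0.        ,   1.        ]]), 'k1': 0.02258128676732614, 'position': array([ 0.30391211, -0.04774798,  0.97223273]), 'rotation': array([-0.69697194,  0.71066582, -0.06171091,  0.07332108])}
scene {'K': array([[417.8292959,   0.       , 280.7479113],
       [  0.       , 417.8292959, 207.432039 ],
       [  0.       ,   0.       ,   1.       ]]), 'k1': -0.057075289840650315, 'position': array([ 0.98104916, -0.00795652,  0.79404542]), 'rotation': array([ 0.64767145,  0.69451052, -0.22372546, -0.21937125])}
```

View pics/top0.png

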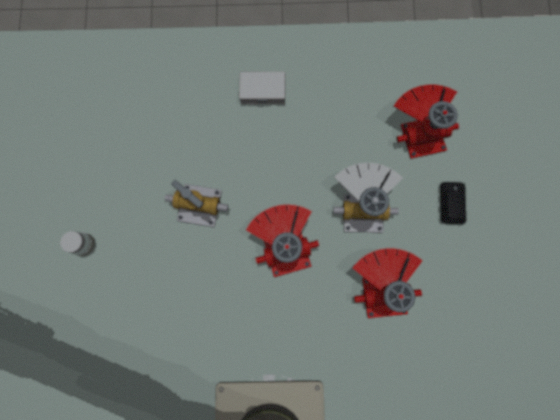

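View pics/scene0.png

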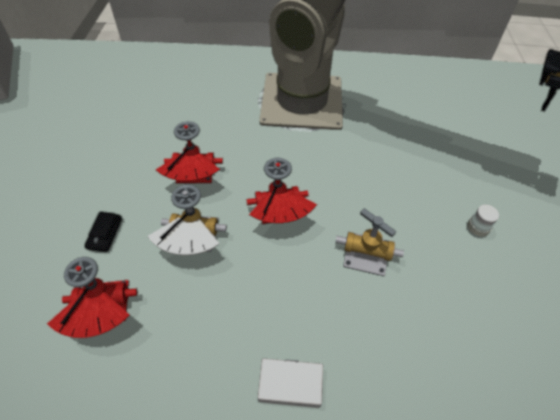

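Candidates for the handwheel in the top picture are (375,201) on a brass body with a white fan, and (443,115), (287,247) and (400,296) on red bodies with red fans. The bar valve is at (190,195). I choose (375,201) and check it in a crop.

```bash
cat > h.py <<'E'
from bench import *
import cv2, numpy as np
from scipy.spatial.transform import Rotation as R
def px2w(c,u,v,z):
    d=np.array([[[u,v]]],float)
    x=cv2.undistortPoints(d,c["K"],np.array([c["k1"],0,0,0]))[0,0]
    r=R.from_quat(c["rotation"]).apply([x[0],x[1],1]); p=np.array(c["position"])
    return p+r*(z-p[2])/r[2]
def w2px(c,P):
    q=R.from_quat(c["rotation"]).inv(); P=np.atleast_2d(P)
    return cv2.projectPoints(q.apply(P-c["position"]),np.zeros(3),np.zeros(3),c["K"],np.array([c["k1"],0,0,0]))[0][:,0]
E
python3 - <<'E'
from h import *
np.set_printoptions(precision=4,suppress=True)
c=get_calibration("top")
for n,u,v,z in[("wheel",375,201,.135),("r1",443,115,.135),("r2",287,247,.135),("r3",400,296,.135),("barA",177,184,.13),("barB",212,221,.13)]: print(n,px2w(c,u,v,z))
c2=get_calibration("scene"); print("wheel scene",px2w(c2,186,198,.135))
im=cv2.imread("pics/top0.png")[150:250,320:440]; cv2.imwrite("pics/c1.png",cv2.resize(im,None,fx=5,fy=5,interpolation=cv2.INTER_CUBIC))
E
```

```text
wheel [ 0.4788 -0.2228  0.135 ]
r1 [ 0.6586 -0.3741  0.135 ]
r2 [ 0.3894 -0.0438  0.135 ]
r3 [ 0.291  -0.2594  0.135 ]
barA [0.5243 0.1801 0.13  ]
barB [0.4456 0.1068 0.13  ]
wheel scene [ 0.4845 -0.2197  0.135 ]
```

View pics/c1.png

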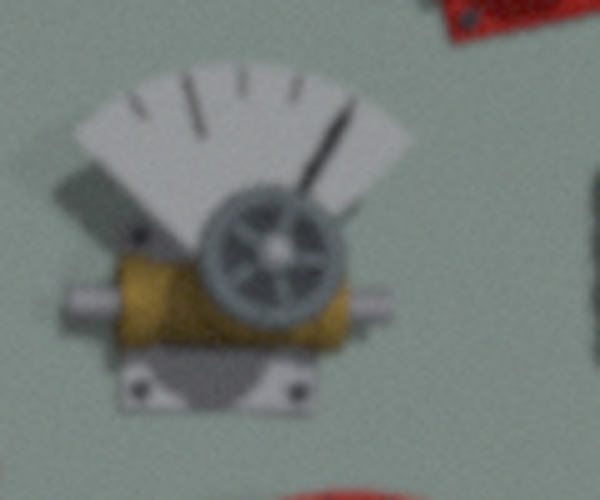

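The crop confirms the choice. The grey wheel on the brass valve is centred at crop (272,255), which is top (374,201). The black pointer lies on the right-hand long tick (shut), and the 45° long tick is on the left at crop (193,105). I'll now swing over there, turning clockwise so that the wrist has room to turn the other way.

Request:
drive_tool(
  increments=[
    [-0.111,-0.061,0,0,0,0.156],
    [-0.222,-0.122,0,0,0,0.312],
    [-0.333,-0.182,0,0,0,0.468],
    [-0.444,-0.243,0,0,0,0.624],
    [-0.555,-0.304,0,0,0,0.78],
  ],
  claw=0,
)

```text
time: 0.52
ee_pos: [0.3806, 0.4084, 0.2223]
eef_rot: [0.507, 0.862, -0.0, -0.0]
ft_force: [0.5, -0.3, 0.3]
width: 0.0868
grip_force: 0.0
```

```bash
python3 - <<'E'
import bench; print([n for n in dir(bench) if n[0]!='_'], getattr(bench,'hold_point_z',None)); s=bench.read_state(); print(s.keys(), s['joint_positions'])
E
```

```text
['PlanningError', 'camera', 'close_job', 'get_calibration', 'hold_point_z', 'read_state'] 0.0187
dict_keys(['time', 'joint_positions', 'joint_vel', 'joint_torque', 'ee_pos', 'eef_rot', 'ft_force', 'torque', 'grip_force', 'width']) [-0.98991698  0.18302808  0.09962779  1.64785131 -0.01886987  1.31203506
 -0.37969554]
```

Request:
drive_tool(
  increments=[
    [-0.127,-0.018,0,0,0,0.156],
    [-0.255,-0.036,0,0,0,0.312],
    [-0.382,-0.054,0,0,0,0.468],
    [-0.51,-0.072,0,0,0,0.624],
    [-0.637,-0.09,0,0,0,0.78],
  ],
)

```text
time: 0.93
ee_pos: [0.4505, 0.2285, 0.2224]
eef_rot: [0.743, 0.669, -0.0, -0.0]
ft_force: [0.4, 0.5, -0.3]
width: 0.087
grip_force: 0.0
```

Request:
drive_tool(
  increments=[
    [-0.124,0.033,0,0,0,0.156],
    [-0.248,0.065,0,0,0,0.312],
    [-0.372,0.098,0,0,0,0.468],
    [-0.496,0.13,0,0,0,0.624],
    [-0.62,0.163,0,0,0,0.78],
  ],
)

```text
time: 1.35
ee_pos: [0.4802, 0.0387, 0.2224]
eef_rot: [0.91, 0.414, -0.0, -0.0]
ft_force: [1.0, -0.0, -1.0]
width: 0.0872
grip_force: 0.0
```

Request:
drive_tool(
  increments=[
    [-0.086,0.074,0,0,0,0.156],
    [-0.171,0.148,0,0,0,0.312],
    [-0.257,0.223,0,0,0,0.468],
    [-0.342,0.297,0,0,0,0.624],
    [-0.428,0.371,0,0,0,0.78],
  ],
)

```text
time: 1.77
ee_pos: [0.4805, -0.1309, 0.2225]
eef_rot: [0.993, 0.12, 0.0, -0.0]
ft_force: [0.4, 0.8, -0.2]
width: 0.0866
grip_force: 0.0
```

Request:
drive_tool(
  increments=[
    [-0.014,0.058,0,0,0,0.15],
    [-0.028,0.116,0,0,0,0.3],
    [-0.042,0.174,0,0,0,0.45],
    [-0.056,0.232,0,0,0,0.6],
    [-0.07,0.292,0,0,0,0.75],
  ],
)

```text
time: 2.18
ee_pos: [0.4817, -0.2201, 0.2223]
eef_rot: [0.985, -0.173, -0.0, -0.0]
ft_force: [0.2, -0.2, -0.2]
width: 0.0869
grip_force: 0.0
```

```bash
python3 - <<'E'
from h import *
s=read_state(); print(s["ee_pos"],s["eef_rot"],s["joint_positions"])
c=get_calibration("wrist"); a=camera("wrist")
print(w2px(c,[[.481,-.221,.135],[.481,-.221,.148]]))
b=camera("scene")
np.savez("pics/w1.npz",K=c["K"],k1=c["k1"],position=c["position"],rotation=c["rotation"])
cv2.imwrite("pics/w1.png",a)
cv2.imwrite("pics/ws1.png",cv2.resize(np.hstack([a,cv2.resize(b[120:309,90:342],(560,420))]),(800,300),interpolation=cv2.INTER_AREA))
E
```

```text
[ 0.4816749  -0.22013619  0.22229547] [ 9.84869065e-01 -1.73299954e-01 -1.98180483e-04 -1.06082444e-04] [-0.35046528  0.13113547  0.76252675  1.74725629 -0.09397373  1.30082879
 -1.48622864]
[[280.30064401 217.55634409]
 [280.37828869 222.16792951]]
```

View pics/ws1.png

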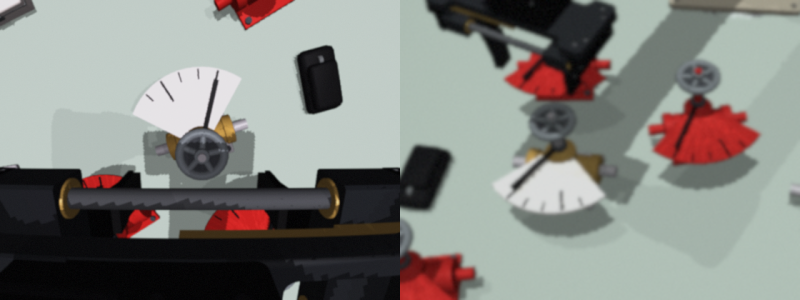

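Left half, wrist view: the wheel is centred at about (283,214) in full-resolution pixels, with its hub at (283,221). The pointer rests on the right-hand long tick, with its tip near (301,112), and nothing is in the way. Right half, scene view: the pointer is visible and undisturbed.

```bash
python3 - <<'E'
from h import *
c=dict(np.load("pics/w1.npz")); c["k1"]=float(c["k1"])
print(px2w(c,283.3,215,.135),px2w(c,283,221,.148))
p=px2w(c,301,112,.088); w=px2w(c,283.3,217,.135); print(p,np.degrees(np.arctan2(*(p-w)[1::-1])))
g=cv2.medianBlur(cv2.cvtColor(cv2.imread("pics/w1.png"),6),5)
h=cv2.HoughCircles(g,cv2.HOUGH_GRADIENT,1,40,param1=120,param2=20,minRadius=28,maxRadius=45)
print(h)
if h is not None:
    for q in h[0][:3]: print(px2w(c,q[0],q[1],.138))
E
```

```text
[ 0.48216406 -0.2239475   0.135     ] [ 0.48118743 -0.2231706   0.148     ]
[ 0.55264057 -0.2664624   0.088     ] -30.88009456071348
[[[282.5 213.5  38.6]]]
[ 0.48429438 -0.22400614  0.138     ]
```

Request:
drive_tool(
  increments=[
    [0.005,0.009,0.07,0,0,0],
    [0.005,0.009,0.14,0,0,0],
    [0.005,0.009,0.21,0,0,0],
    [0.005,0.009,0.28,0,0,0],
    [0.005,0.009,0.348,0,0,0],
  ],
)

```text
time: 2.7
ee_pos: [0.4823, -0.2215, 0.1169]
eef_rot: [0.986, -0.169, -0.0, -0.0]
ft_force: [1.4, 0.4, -0.2]
width: 0.087
grip_force: 0.0
```

Request:
drive_tool(
  increments=[
    [0,0,0,0,0,0],
    [0,0,0,0,0,0],
    [0,0,0,0,0,0],
    [0,0,0,0,0,0],
    [0,0,0,0,0,0],
  ],
  claw=1,
  force=30,
)

```text
time: 3.12
ee_pos: [0.4832, -0.2226, 0.1193]
eef_rot: [0.985, -0.17, 0.001, -0.0]
ft_force: [-1.4, -5.0, 2.0]
width: 0.0616
grip_force: 3.2
```

```bash
cat > look.py <<'E'
from h import *
import sys
s=read_state(); c=get_calibration("wrist"); a=camera("wrist")
t=R.from_quat(s["eef_rot"]).apply([0,1,0]); print("t",s["time"],s["ee_pos"],"yaw",np.degrees(np.arctan2(t[1],t[0])),"w",s["width"],s["grip_force"],s["ft_force"],s["torque"],"q7",s["joint_positions"][6])
# pointer reading: darkest angle on arc of radius 55..83 at pointer height
C=np.array([.482,-.223]); A=np.arange(-45,60,.5); pr=[]
g=cv2.cvtColor(a,6).astype(float)
for al in A:
    d=np.array([np.cos(np.radians(al)),np.sin(np.radians(al))])
    P=[[*(C+d*r),.088] for r in np.arange(.045,.066,.002)]
    q=w2px(c,P).astype(np.float32)
    v=cv2.remap(g.astype(np.float32),q[None,:,0],q[None,:,1],cv2.INTER_LINEAR,borderValue=255); pr.append(v.mean())
pr=np.array(pr); i=pr.argmin(); m=pr<pr[i]+25
print("pointer deg",A[i],"mean",A[m].mean(),"min",pr[i],"spread",A[m].min(),A[m].max())
cv2.imwrite(f"pics/{sys.argv[1]}.png",a)
E
python3 look.py g1
```

```text
t 3.1167 [ 0.48316678 -0.22260187  0.11931082] yaw -109.60857284517331 w 0.06156551285259884 3.173859715461731 [-1.43318031 -5.01278563  1.99702013] [-1.27020485  0.58489157 -0.00149432] q7 -1.3988777454233927
pointer deg -33.5 mean -32.25 min 39.736683 spread -34.5 -30.0
```

View pics/g1.png

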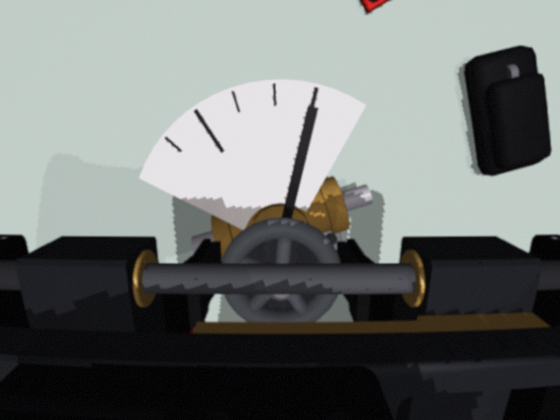

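The fingers straddle the wheel rim, at about (283,270). The pointer lies along the right-hand long tick near (312,105), clear of the fingers. Now I turn anticlockwise.

Request:
drive_tool(
  increments=[
    [0,0,0,0,0,-0.12],
    [0,0,0,0,0,-0.24],
    [0,0,0,0,0,-0.36],
    [0,0,0,0,0,-0.48],
    [0,0,0,0,0,-0.6],
  ],
)

```text
time: 3.58
ee_pos: [0.483, -0.2223, 0.1193]
eef_rot: [0.998, 0.067, 0.001, -0.0]
ft_force: [-2.1, 2.8, 5.7]
width: 0.059
grip_force: 30.0
```

```bash
python3 look.py g2
```

```text
t 3.5833 [ 0.48300723 -0.22225451  0.11927065] yaw -82.35755223353374 w 0.05897069586870204 29.997965097427368 [-2.10056104  2.77491313  5.70361031] [ 0.61649897  0.63895999 -0.08490927] q7 -0.944512048275579
pointer deg -30.0 mean -31.75 min 32.665127 spread -34.0 -29.5
```

Request:
drive_tool(
  increments=[
    [0,0,0,0,0,-0.1],
    [0,0,0,0,0,-0.2],
    [0,0,0,0,0,-0.3],
    [0,0,0,0,0,-0.4],
    [0,0,0,0,0,-0.5],
  ],
)

```text
time: 4.05
ee_pos: [0.4827, -0.2213, 0.1192]
eef_rot: [0.966, 0.26, 0.001, -0.001]
ft_force: [-5.0, 6.9, 9.1]
width: 0.0587
grip_force: 30.0
```

```bash
python3 look.py g3
```

```text
t 4.05 [ 0.48269102 -0.22125378  0.11923785] yaw -59.89232243498249 w 0.05868081913102708 29.99974250793457 [-5.01780619  6.89890915  9.05560329] [ 1.4551743   1.27076159 -0.25882948] q7 -0.5680608211114091
pointer deg -8.0 mean -9.5 min 36.12074 spread -12.0 -7.0
```

Request:
drive_tool(
  increments=[
    [0,0,0,0,0,-0.1],
    [0,0,0,0,0,-0.2],
    [0,0,0,0,0,-0.3],
    [0,0,0,0,0,-0.4],
    [0,0,0,0,0,-0.5],
  ],
)

```text
time: 4.52
ee_pos: [0.482, -0.2205, 0.1192]
eef_rot: [0.896, 0.443, 0.0, -0.002]
ft_force: [-8.8, 9.6, 14.3]
width: 0.0593
grip_force: 30.0
```

```bash
python3 look.py g4
```

```text
t 4.5167 [ 0.48203039 -0.22046183  0.11916074] yaw -37.369799190699965 w 0.05934438257877944 30.000562369823456 [-8.80766385  9.63489433 14.33977304] [ 2.17744191  2.22041644 -0.26487002] q7 -0.18893842401340225
pointer deg 11.5 mean 13.25 min 36.055576 spread 11.0 15.5
```

View pics/g4.png

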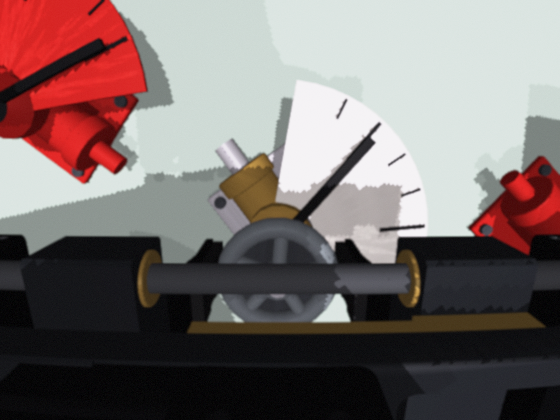

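The pointer now lies on the 45° long tick, with its tip near (372,140) and the tick near (376,130). Next I open the fingers and rise.

Request:
drive_tool(
  increments=[
    [0,0,0,0,0,0],
    [0,0,0,0,0,0],
    [0,0,0,0,0,0],
    [0,0,0,0,0,0],
    [0,0,0,0,0,0],
  ],
  claw=0,
)

```text
time: 4.98
ee_pos: [0.4826, -0.2227, 0.1183]
eef_rot: [0.897, 0.441, 0.0, 0.0]
ft_force: [0.3, 0.2, -0.0]
width: 0.0834
grip_force: 0.0
```

Request:
drive_tool(
  increments=[
    [0,0,-0.05,0,0,0],
    [0,0,-0.12,0,0,0],
    [0,0,-0.19,0,0,0],
    [0,0,-0.26,0,0,0],
    [0,0,-0.33,0,0,0],
  ],
)

```text
time: 5.4
ee_pos: [0.4823, -0.2226, 0.2182]
eef_rot: [0.897, 0.441, -0.0, 0.0]
ft_force: [0.0, 0.0, 0.3]
width: 0.0869
grip_force: 0.0
```

Request:
drive_tool(
  increments=[
    [0,0,0,0,0,0],
    [0,0,0,0,0,0],
    [0,0,0,0,0,0],
    [0,0,0,0,0,0],
    [0,0,0,0,0,0],
  ],
)

```text
time: 5.82
ee_pos: [0.482, -0.2223, 0.2162]
eef_rot: [0.897, 0.441, -0.001, -0.0]
ft_force: [0.0, 0.5, 0.3]
width: 0.0872
grip_force: 0.0
```

```bash
python3 look.py g5
```

```text
t 5.8167 [ 0.48198249 -0.22229107  0.21616897] yaw -37.637503897175264 w 0.08721500890734604 0.0 [0.0316325  0.48798649 0.27406435] [-0.10583322  0.09083424  0.00927729] q7 -0.24329155336192135
pointer deg 14.0 mean 13.75 min 43.49121 spread 12.0 15.5
```

View pics/g5.png

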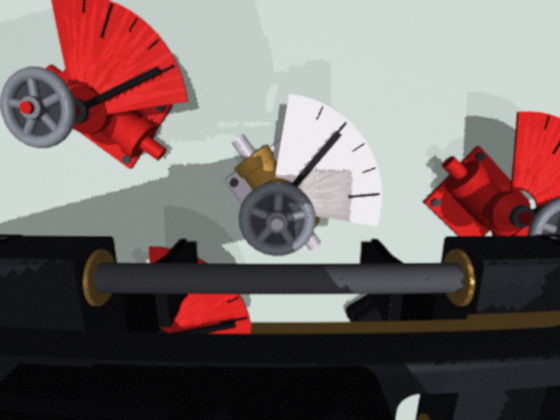

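The wheel is released at (277,218), the pointer rests on the 45° long tick near (342,130), and the gripper is clear. Handing in.

```bash
python3 -c "from bench import *; print(close_job())"
```

```text
the job is handed in; nothing more can be done
None
```

I turned the purge valve's stem about 46° anticlockwise from shut, with the pointer on the 45° tick; the wheel is let go, the gripper is clear of it, and the job was handed in after about 6 s (no verdict came back).

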